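Fit the plunger of a bench wax press and lock it down

TASK

Take the aluminium plunger out of the wooden stand, where only its narrow ends are free, stand it upright on the black rubber mat and let go, so that you can take it again by its broad sides and set it upright in the bore of the press, resting on the raised spring pad; let go there too. Then press it down into the bore against the spring and, while it is down, slide the steel keeper all the way across so that the plunger stays trapped under it. Leave the other loose things on the bench where they are.

Things in the scene. Friction and masses are not known exactly. Their poses are not given: they have to be found in the camera images.
- plunger: Loose plunger: aluminium block, 50 mm along its x, 28 along y, 60 tall (z up), 0.18 to 0.35 kg, two thin black bands near the foot, whose lowest 4 mm are 1.5 mm smaller all round. Origin: centre of its underside. Its narrow ends face +-x, its broad sides +-y; a half turn about z fits as well. It starts upright in the stand, its underside 10 mm above the bench.
- stand: Fixed dark wooden stand: base 76 x 76 mm, 10 thick, with two upright cheeks (44 mm along x, 12 thick, tops 66 mm above the bench) 32 mm apart in y. The plunger stands between them, its broad sides covered, its ends free towards the stand's +-x. Origin: centre of its underside.
- mat: Fixed square black rubber mat, 110 x 110 mm, 3 mm thick, flat on the bench; origin at the centre of its underside.
- press: Fixed bench wax press: grey base plate 170 x 90 mm, 10 thick, an aluminium housing with an upright bore over the origin, and two dark guide bars along x at y = +-33 to 40 mm (lips in to +-28), tops 80 mm above the bench. Origin: centre of the bore at the base's underside; x: the way the keeper slides to lock; z up.
- bore (a point): Centre of the bore's mouth, 72 mm above the bench, axes as the press. Bore 52.4 mm along x, 30.4 along y, with sloping lead-ins; its long side walls are 72 mm high, its end walls 66. Beyond the end walls only the 10 mm base and the keeper lie between the guide bars. At the bottom is a sprung pad, the ejector.
- ejector (a joint): Travel of the ejector in m: 0 = up (face 42 mm above the bench, held up with 5 N: it carries the plunger with its top at 102 mm), 0.032 = fully down at its stop (plunger's top at 70 mm; takes 12 N). It springs back up at once when let go, unless the keeper traps the plunger.
- keeper (a joint): Slide of the keeper along the press's +x, m: 0 to 0.003 at the start (open), 0.044 = fully across, at its stop; stays where left (1.5 N friction). A flat steel frame 73 to 78 mm above the bench: a window (x = -30 to +28 mm at joint 0, 50 mm along y) round the plunger, behind it (-x) a solid plate 44 mm long, on its +x edge an upright tab.
- keeper_tab (a point): Middle of the tab's face towards the window, 90 mm above the bench; moves with the keeper, axes as the press. Tab 50 mm along y, 6 thick, top 101 mm above the bench. The plate passes over the plunger only when its top is below 73 mm. Closed fingers holding the plunger down in the window can sweep along +x and take the tab with them to the stop.
- tin: Bystander, to be left alone: closed round metal tin, 68 mm across, 24 mm tall; loose; origin about the middle of its underside.
- pot: Bystander, to be left alone: shallow black bowl, 72 mm across, 22 mm tall; loose; origin about the middle of its underside.
- bench_block: Bystander, to be left alone: square dark steel block, 60 x 60 x 25 mm; loose; origin about the middle of its underside.
- wax_knife: Bystander, to be left alone: screwdriver-like carving tool lying flat, 160 mm long, wooden handle; loose; origin about the middle of its underside.
- jar: Bystander, to be left alone: amber glass jar with black cap, 60 mm across, 70 mm tall; loose; origin about the middle of its underside.
- weight: Bystander, to be left alone: small brass weight with a knob, 44 mm across, 46 mm tall; loose; origin about the middle of its underside.
- brush: Bystander, to be left alone: small brush lying flat, 170 mm long; loose; origin about the middle of its underside.

How it is judged (in metres and radians):
On the way, in this order (a step that is already met when the one before it is completed fails the run):
1. the plunger stands upright on the black rubber mat, released (x of plunger in the frame of mat between -0.055 and 0.055 m and y of plunger in the frame of mat between -0.055 and 0.055 m and z of plunger in the frame of mat below 0.008 m and angle between plunger's own z axis and vertical below 0.1 rad and linear speed of plunger below 0.03 m/s and contact force between the fingers and plunger below 0.1 N), for 0.2 s.
2. the plunger stands upright in the bore on the raised ejector, released, with the keeper still open (horizontal distance between plunger and press below 0.004 m and angle between plunger's own z axis and vertical below 0.1 rad and z of plunger in the frame of press between 0.03 and 0.048 m and value of joint keeper below 0.008 m and contact force between the fingers and plunger below 0.1 N), for 0.2 s.
3. the plunger is pressed down below the keeper (horizontal distance between plunger and press below 0.004 m and angle between plunger's own z axis and vertical below 0.1 rad and z of plunger in the frame of press below 0.0145 m and value of joint ejector above 0.026 m), for 0.1 s.
At the end, for the whole second after the job is handed in: The plunger is upright in the press's bore (within 4 mm and 0.1 rad), down against the spring with its underside less than 16.5 mm above the bench (the ejector more than 24 mm down), the keeper at least 36 of its 44 mm across over it, everything at rest and released (horizontal distance between plunger and press below 0.004 m and angle between plunger's own z axis and vertical below 0.1 rad and z of plunger in the frame of press below 0.0165 m and value of joint ejector above 0.024 m and value of joint keeper above 0.036 m and linear speed of plunger below 0.02 m/s and velocity of joint keeper below 0.01 m/s and contact force between the fingers and plunger below 0.1 N); the robot touches nothing.
It fails at once if a bystander is moved more than 30 mm (distance of any of tin, pot, bench_block, wax_knife, jar, weight, brush from where it was at the start of the episode above 0.03 m).
It fails at once if the plunger is tipped over (angle between plunger's own z axis and vertical above 0.8 rad).
It also fails if it takes over 58 s, if anything falls off the work surface, if the arm or the gripper's body presses on something with over 40 N, if the wrist force passes 120 N, or if a joint passes its speed limit or range.

ROBOT

A 7-joint arm with a two-finger parallel gripper is mounted at the origin on the work surface. World frame = base frame: x ahead of the robot, y to its left, z up, the work surface at z = 0. Lengths are in mm, angles in rad, forces in N, time in s.
With the tool pointing down it reaches from about 425 to 1025 mm from the base axis. Payload 9.4 kg.
Tool frame: the origin (TCP) lies between the finger pads; the fingertips stand 25 mm ahead of it and the grasp point (between the pads) lies 6 mm ahead of it; z points along the fingers, y is the line along which they close (so a half turn about z gives the same grasp; the last joint's range is limited). The gripper opens to 93 mm and grips with 3 to 60 N. Pads are 15 mm wide; open, the fingers measure 128 mm over their backs; the gripper's body (75 mm by 188 mm) begins 65 mm behind the grasp point.
Start: joints at [-1.362, 0.599, -0.003, 1.599, 0.002, 0.943, -0.08], TCP at [204.4, 695.589, 219.118] pointing down, gripper open.
Joint ranges: [-2.57, 2.57], [-0.35, 1.97], [-1.29, 1.29], [0.11, 2.56], [-1.05, 4.19], [0.11, 1.86], [-2.63, 2.63]. Speed limits (rad/s): [2.22, 2.22, 3.01, 3.01, 3.14, 3.14, 3.14].

INTERFACE

Orientations are given as a unit quaternion [w, x, y, z].
In Python, from rig import ctrl, cams gives the robot as it stands (ctrl), with the cameras (cams).
- The arm moves only by the shell command python3 inch.py [OPENING] [FORCE], which reads ROWS from standard input. ROWS is a JSON list of rows, 1 to 20 of them, each an object with the fields sx, sy, sz (the shift in mm), ax, ay, az (a rotation vector in rad); a field left out counts as zero; each row is the pose to reach, as a shift and turn from the pose commanded when the command began, along the tool's axes at that moment; what a row does not reach only later rows make up. A row lasts 1/12 s, in which the tool goes at most 41.7 mm and 0.125 rad, less where a joint would pass 70% of its speed; a pose out of reach is approached as far as the arm can. OPENING is the finger opening in mm, set as the command begins (- or left out keeps the last). The fingers move at their own pace and stop on an object; FORCE is the grip in N (left out, the last holds). Time passes only in rows, so rows that do not move let the fingers close. It prints the time, the measured TCP pose, the force, the opening and the grip force at its end. Input that does not fit is refused with a message, and nothing moves.
- ctrl.get_state(): the state, without advancing time (a new reading comes with each control period).
- cams.get_image(name): name is "scene" or "top" or "wrist"; returns the picture (480x640x3 uint8, red, green, blue); there is no depth.
- cams.camera_model(name): a dict with "fov_y" (degrees; the focal length in pixels is half the picture's height over the tangent of half this angle, whatever the lens; pixels are square), "cx", "cy" (the principal point, pixels), "rvec" (rotation vector, rad) and "tvec" (3), from world to camera coordinates, as OpenCV has them. Camera axes: x right, y down, z forward; pixel columns grow to the right and rows downward; lengths in mm; the calibration is good to about 2 mm. A picture is of the moment at which its call begins: read the wrist's pose just before it. camera_model takes no time and is no camera call; for the wrist camera it gives the pose at the moment of the call.
- ctrl.close_job(): hands the job in; it is judged then, once.
The state is a dict: "t": time; "qpos": joint angles; "qvel": joint speeds; "effort": joint torques, N m; "ee_pos": TCP position; "eef_rot": TCP orientation; "force": force on the tool from outside, world axes, zero at the start; "ft_torque": the same for the moment, N m; "grip_width": finger opening in mm; "gripper_force": force on a finger pad.
Only numpy, scipy, OpenCV 4.12 (cv2) and the standard library are available. Lean on these libraries where they do the work, as an engineer would, in place of code of your own. Each camera call takes 0.05 s, during which the arm holds its last target. There are 200 camera calls.

## Working session

There is one attempt and no reset: what is moved stays moved. The work goes in short steps, Python scripts to look and compute and a shell command to move; the robot and the scene stay as the last step left them, time stands still between calls to the robot, and variables do not carry over. Pictures are saved under pics/ and viewed, at most 10 in all, crops included, and the job is handed in when it is done.

```bash
ls; mkdir -p pics; cat > h.py <<'E'
import numpy as np, cv2
from scipy.spatial.transform import Rotation as R
from rig import ctrl, cams
def cam(n):
    m=cams.camera_model(n); f=240/np.tan(np.radians(m['fov_y'])/2)
    K=np.array([[f,0,m['cx']],[0,f,m['cy']],[0,0,1]])
    return K,cv2.Rodrigues(np.array(m['rvec'],float))[0],np.array(m['tvec'],float).ravel(),m
def ray(n,uv,z,c=None):
    K,Rm,t,_=c or cam(n); uv=np.atleast_2d(np.array(uv,float))
    d=np.c_[uv,np.ones(len(uv))]@np.linalg.inv(K).T@Rm; o=-Rm.T@t
    return o+d*((z-o[2])/d[:,2])[:,None]
def proj(n,P,c=None):
    K,Rm,t,_=c or cam(n); q=(np.atleast_2d(P)@Rm.T+t)@K.T
    return q[:,:2]/q[:,2:]
def toolrot():
    q=ctrl.get_state()['eef_rot']; return R.from_quat([q[1],q[2],q[3],q[0]])
def snap(n,f):
    im=cams.get_image(n); cv2.imwrite('pics/'+f,im[:,:,::-1]); return im
E
python3 - <<'E'
from h import *
for n in ('scene','top','wrist'):
    c=cam(n);snap(n,n+'0.png');print(n,c[3], -c[1].T@c[2])
s=ctrl.get_state();print(s)
E
```

```text
inch.py
pics
rig.py
scene {'fov_y': 46.41774284475918, 'cx': 323.4702066941484, 'cy': 240.30629817100547, 'rvec': array([ 2.31884919,  1.09622883, -0.33243428]), 'tvec': array([-368.55781131, -320.6361489 , 1663.46681006])} [1164.73721939 -500.41780079 1182.68062589]
top {'fov_y': 57.34984400941209, 'cx': 312.0403404713592, 'cy': 242.29865529710273, 'rvec': array([ 2.13039704, -2.08500285,  0.21937745]), 'tvec': array([  3.19656122, 595.35573316, 980.50126283])} [ 375.88635664    9.17222675 1083.72815344]
wrist {'fov_y': 63.79710815771338, 'cx': 319.8209874250514, 'cy': 235.19005891129072, 'rvec': array([-2.34240047, -1.75835149, -0.22310643]), 'tvec': array([-724.31210267,  -30.59769931,  389.09402926])} [136.91859332 715.10820134 383.18659171]
{'t': 0.15, 'qpos': array([-1.36168494,  0.59994105, -0.00251296,  1.59992012,  0.00179212,
        0.94289598, -0.07976763]), 'qvel': array([ 0.00083435, -0.00187555, -0.00063779, -0.00105556,  0.00121543,
        0.00105802, -0.00033974]), 'effort': array([ 4.07975385e-03, -7.65585780e+01,  1.49952885e+00, -2.52563149e+01,
       -5.22711722e-02,  1.48850202e-02,  1.56452274e-04]), 'ee_pos': array([204.3280941 , 695.24466969, 218.46829104]), 'eef_rot': array([-2.15447724e-05,  1.42389602e-01,  9.89810519e-01, -5.80945104e-04]), 'force': array([-0.02364767,  0.06357191, -0.11979532]), 'ft_torque': array([ 0.02897188, -0.01791507,  0.00277027]), 'gripper_force': 0.0, 'grip_width': 93.1948505164938}
```

View pics/top0.png

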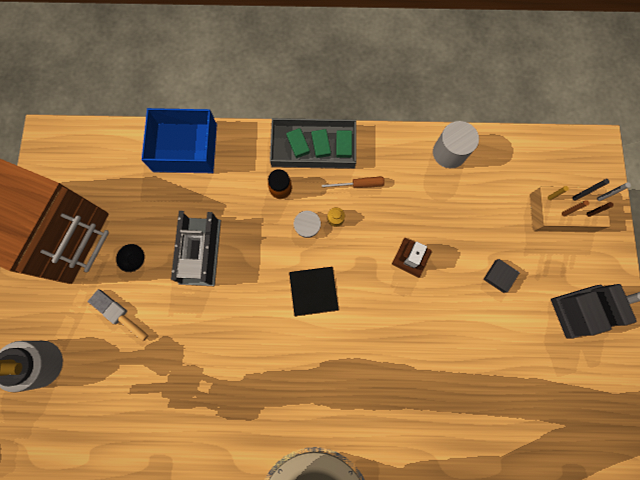

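View pics/scene0.png

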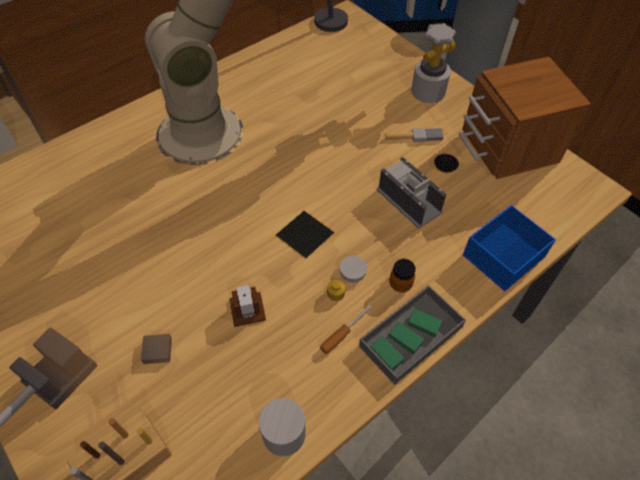

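The top view shows the stand with the plunger at about (412,256), the mat at (314,291) and the press at (195,247), with its bore running along the image's vertical. The scene view shows the same layout, press at (412,190) and stand at (247,305).

```bash
python3 - <<'E'
from h import *
a=cv2.imread('pics/top0.png');b=cv2.imread('pics/scene0.png')
def cr(im,x,y,w=80,h=60):
    return cv2.resize(im[y-h//2:y+h//2,x-w//2:x+w//2],(400,300),interpolation=cv2.INTER_CUBIC)
w=cv2.imread('pics/wrist0.png')
o=np.vstack([np.hstack([cr(a,412,256),cr(a,195,247,120,90)]),np.hstack([cr(b,412,190,),cv2.resize(w,(400,300))])])
cv2.imwrite('pics/c1.png',o)
print(proj('top',[[204,695,219]]),proj('scene',[[204,695,219]]))
g=cv2.cvtColor(a,cv2.COLOR_BGR2GRAY)
m=(g[250:330,270:350]<45).astype(np.uint8)
cs,_=cv2.findContours(m,cv2.RETR_EXTERNAL,cv2.CHAIN_APPROX_NONE);c=max(cs,key=cv2.contourArea)
r=cv2.minAreaRect(c);bx=cv2.boxPoints(r)+[270,250];print('mat',ray('top',bx,3).round(1),ray('top',bx,3).mean(0))
print('stand~',ray('top',[412,252],70),'press~',ray('top',[195,247],72))
for n,p in dict(tin=(307,224),weight=(336,216),jar=(279,184),pot=(130,258),block=(502,276),brush=(120,315)).items(): print(n,ray('top',p,25).round())
E
```

```text
[[-58.75652467 423.18202273]] [[424.78760317  11.37120429]]
mat [[532.1  72.1   3. ]
 [548.  -35.6   3. ]
 [441.2 -50.1   3. ]
 [425.9  55.4   3. ]] [486.79068894  10.42150186   3.        ]
stand~ [[ 575.39150158 -219.4469791    70.        ]] press~ [[576.08293558 291.17393134  72.        ]]
tin [[650.  30.  25.]]
weight [[672. -42.  25.]]
jar [[753. 103.  25.]]
pot [[555. 462.  25.]]
block [[ 530. -446.   25.]]
brush [[416. 470.  25.]]
```

View pics/c1.png

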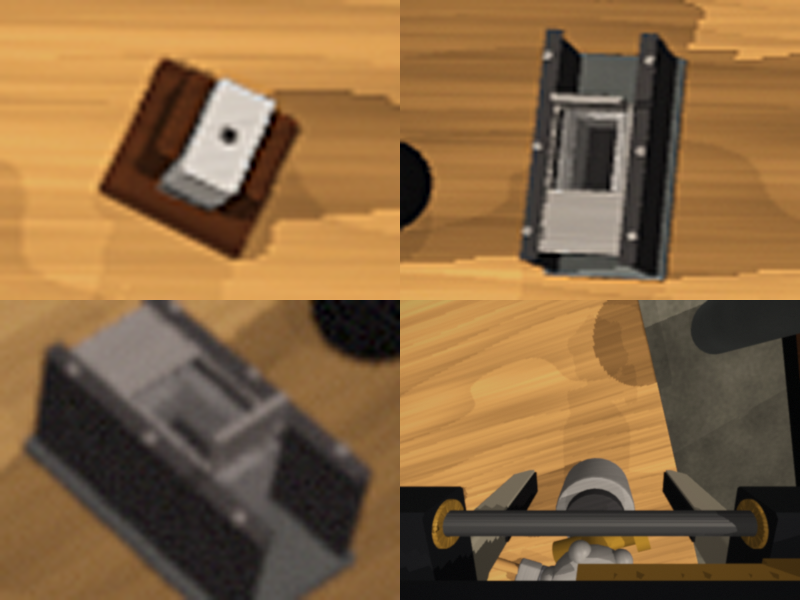

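The crops show the plunger top with corners near top-view pixels (416,242), (427,246), (419,265) and (409,260). The press has its tab at the image top and its plate at the bottom, so press +x is roughly world +x. The bore is open.

```bash
python3 - <<'E'
from h import *
K,Rm,t,m=cam('wrist');T=toolrot();p=ctrl.get_state()['ee_pos']
print('cam in tool',T.inv().apply(-Rm.T@t-p),'axes(x,y,z) in tool',T.inv().apply(Rm).round(3))
for d in (-25,0,25,50,100,150,200):print(d,proj('wrist',p+T.apply([0,0,d])))
c=np.array([[416.4,241.6],[427,246],[419.4,265],[408.6,260]])
P=ray('top',c,70);print(P.round(1),P.mean(0));v=P[2]-P[1]+P[3]-P[0];print(np.degrees(np.arctan2(v[1],v[0])))
# bore/guide bars: crop x3.333, offs (135,202)
s=np.array([[553,33],[527,232],[651,40],[632,236],[538,147],[640,151]])-[400,0]
q=ray('top',s/3.3333+[135,202],80);print('rivets',q.round(1))
E
```

```text
cam in tool [ 7.02546500e+01 -9.74946662e-02 -1.64836998e+02] axes(x,y,z) in tool [[ 0.003  1.     0.   ]
 [-0.968  0.003 -0.252]
 [-0.252  0.001  0.968]]
-25 [[319.65266796 317.89741099]]
0 [[319.68298898 292.92067596]]
25 [[319.70602468 273.94517808]]
50 [[319.72411915 259.0399888 ]]
100 [[319.75072064 237.12719283]]
150 [[319.76933602 221.79290869]]
200 [[319.7830922  210.46134504]]
[[ 600.6 -230.5   70. ]
 [ 590.6 -255.2   70. ]
 [ 544.8 -235.9   70. ]
 [ 556.1 -211.    70. ]] [ 573.0411311 -233.1379364   70.       ]
156.76694285149154
rivets [[658.8 329.1  80. ]
 [515.6 335.   80. ]
 [655.1 258.8  80. ]
 [514.3 262.1  80. ]
 [575.7 332.6  80. ]
 [574.4 260.9  80. ]]
```

```bash
echo '[{"sz":-40}, {"sx":-400, "sy":-400, "sz":-40, "az":1.6}, {"sx":-400, "sy":-400, "sz":-40, "az":1.6}, {"sx":-400, "sy":-400, "sz":-40, "az":1.6}, {"sx":-400, "sy":-400, "sz":-40, "az":1.6}, {"sx":-400, "sy":-400, "sz":-40, "az":1.6}, {"sx":-400, "sy":-400, "sz":-40, "az":1.6}, {"sx":-400, "sy":-400, "sz":-40, "az":1.6}, {"sx":-400, "sy":-400, "sz":-40, "az":1.6}, {"sx":-400, "sy":-400, "sz":-40, "az":1.6}, {"sx":-400, "sy":-400, "sz":-40, "az":1.6}, {"sx":-400, "sy":-400, "sz":-40, "az":1.6}, {"sx":-400, "sy":-400, "sz":-40, "az":1.6}, {"sx":-400, "sy":-400, "sz":-40, "az":1.6}, {"sx":-400, "sy":-400, "sz":-40, "az":1.6}]' | python3 inch.py 93 10; python3 -c "
from h import *
p=ctrl.get_state()['ee_pos'];T=toolrot();print(T.inv().apply(np.array([573,-233,240])-p),T.inv().apply([np.cos(-.405),np.sin(-.405),0]))"
echo '[{"sx":-375, "sy":228, "sz":20, "az":0.08}, {"sx":-375, "sy":228, "sz":20, "az":0.08}, {"sx":-375, "sy":228, "sz":20, "az":0.08}, {"sx":-375, "sy":228, "sz":20, "az":0.08}, {"sx":-375, "sy":228, "sz":20, "az":0.08}, {"sx":-375, "sy":228, "sz":20, "az":0.08}, {"sx":-375, "sy":228, "sz":20, "az":0.08}, {"sx":-375, "sy":228, "sz":20, "az":0.08}, {"sx":-375, "sy":228, "sz":20, "az":0.08}, {"sx":-375, "sy":228, "sz":20, "az":0.08}, {"sx":-375, "sy":228, "sz":20, "az":0.08}, {"sx":-375, "sy":228, "sz":20, "az":0.08}, {"sx":-375, "sy":228, "sz":20, "az":0.08}]' | python3 inch.py; python3 - <<'E'
from h import *
c=cam('wrist');im=snap('wrist','w1.png')
# plunger top: bright, low-saturation
hsv=cv2.cvtColor(im,cv2.COLOR_RGB2HSV)
m=((hsv[...,1]<40)&(hsv[...,2]>190)).astype(np.uint8);m[300:]=0
cs,_=cv2.findContours(m,cv2.RETR_EXTERNAL,cv2.CHAIN_APPROX_NONE)
T=toolrot();p=ctrl.get_state()['ee_pos'];print(p)
for k in sorted(cs,key=cv2.contourArea)[-3:]:
    b=cv2.boxPoints(cv2.minAreaRect(k));P=ray('wrist',b,70,c);print(cv2.contourArea(k),b.round().tolist(),P.mean(0).round(1),'in tool',(T.inv().apply(P-p)).round(1).tolist())
E
```

```text
t: 2.48
ee_pos: [575.5, -229.6, 238.6]
eef_rot: [-0.0, 0.833, 0.553, -0.0]
force: [-0.4, 1.1, 0.4]
grip_width: 92.9
gripper_force: 0.0
[ 575.64503387 -227.90948322  238.66423217]
```

View pics/w1.png

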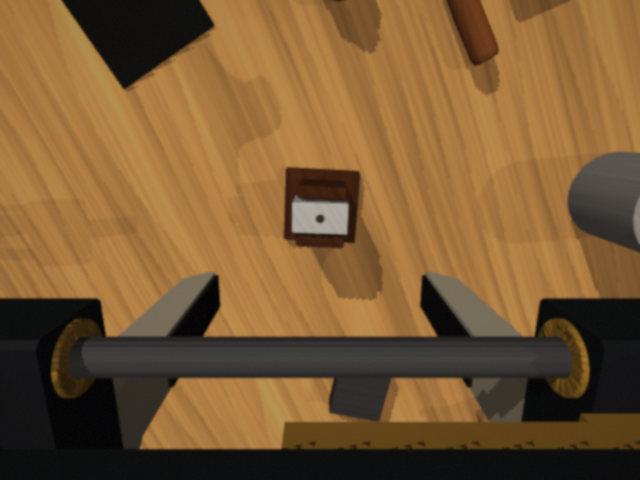

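The wrist view shows the plunger top as a light rectangle with its centre dot at (320,218), corners about (294,197) to (348,235), nearly square to the fingers.

```bash
python3 - <<'E'
from h import *
c=cam('wrist');im=cams.get_image('wrist')
hsv=cv2.cvtColor(im,cv2.COLOR_RGB2HSV)
print(im[215,305],im[175,300],im[230,340])
m=((hsv[...,1]<60)&(hsv[...,2]>120)).astype(np.uint8);m[:150]=0;m[260:]=0;m[:,:270]=0;m[:,370:]=0
cs,_=cv2.findContours(m,cv2.RETR_EXTERNAL,cv2.CHAIN_APPROX_NONE)
T=toolrot();s=ctrl.get_state();p=s['ee_pos'];print(p)
k=max(cs,key=cv2.contourArea)
b=cv2.boxPoints(cv2.minAreaRect(k));P=ray('wrist',b,70,c);print(b.round(1).tolist(),P.mean(0).round(1),'in tool\n',T.inv().apply(P-p).round(1),T.inv().apply(P-p).mean(0))
E
```

```text
[172 166 159] [67 35 18] [173 168 159]
[ 575.80214951 -226.91688345  238.77034724]
[[291.8999938964844, 233.5], [293.1000061035156, 202.60000610351562], [348.3999938964844, 204.6999969482422], [347.20001220703125, 235.6999969482422]] [ 574.1 -230.4   70. ] in tool
 [[-17.  -25.3 168.8]
 [ 10.9 -23.8 168.8]
 [  9.1  24.7 168.7]
 [-18.9  24.2 168.7]] [-3.98137897e+00 -5.07019057e-02  1.68768098e+02]
```

```bash
echo '[{"sx":-4, "sz":40, "az":0.037}, {"sx":-4, "sz":80, "az":0.037}, {"sx":-4, "sz":110, "az":0.037}, {"sx":-4, "sz":110, "az":0.037}, {"sx":-4, "sz":110, "az":0.037}]' | python3 inch.py; python3 - <<'E'
from h import *
c=cam('wrist');im=cams.get_image('wrist')
hsv=cv2.cvtColor(im,cv2.COLOR_RGB2HSV)
T=toolrot();s=ctrl.get_state();p=s['ee_pos'];print(p)
u,v=proj('wrist',p+T.apply([0,0,59]),c)[0].astype(int);print(u,v)
m=((hsv[...,1]<60)&(hsv[...,2]>120)).astype(np.uint8);m[:v-80]=0;m[v+70:]=0;m[:,:u-80]=0;m[:,u+80:]=0
cs,_=cv2.findContours(m,cv2.RETR_EXTERNAL,cv2.CHAIN_APPROX_NONE)
k=max(cs,key=cv2.contourArea)
b=cv2.boxPoints(cv2.minAreaRect(k));P=ray('wrist',b,70,c);print(b.round(1).tolist(),P.mean(0).round(1),'in tool\n',T.inv().apply(P-p).round(1),T.inv().apply(P-p).mean(0))
E
```

```text
t: 3.0
ee_pos: [574.0, -230.1, 128.6]
eef_rot: [-0.001, 0.842, 0.54, -0.001]
force: [0.8, -0.0, 0.8]
grip_width: 93.1
gripper_force: 0.0
[ 574.99320186 -230.988955    130.14854139]
323 254
[[279.79998779296875, 274.20001220703125], [281.1000061035156, 228.6999969482422], [362.5, 231.10000610351562], [361.1000061035156, 276.5]] [ 574.1 -230.1   70. ] in tool
 [[-13.3 -26.6  60.1]
 [ 15.4 -25.1  60.1]
 [ 14.2  23.4  60.2]
 [-14.7  23.5  60.1]] [ 0.40773936 -1.19043366 60.14848073]
```

```bash
echo '[{"sy":-1, "sz":35, "az":0.02}, {"sy":-1, "sz":65, "az":0.02}, {"sy":-1, "sz":78, "az":0.02}, {"sy":-1, "sz":78, "az":0.02}, {"sy":-1, "sz":78, "az":0.02}]' | python3 inch.py; echo '[{}, {}, {}, {}, {}, {}, {}, {}]' | python3 inch.py 40 25
```

```text
t: 3.47
ee_pos: [574.3, -231.7, 52.6]
eef_rot: [0.0, 0.848, 0.531, 0.0]
force: [-0.1, -0.2, 1.1]
grip_width: 93.1
gripper_force: 0.0
t: 4.13
ee_pos: [573.8, -231.5, 51.3]
eef_rot: [0.0, 0.848, 0.531, 0.0]
force: [0.6, -0.1, 1.9]
grip_width: 49.5
gripper_force: 25.0
```

```bash
echo '[{"sz":-30}, {"sz":-60}, {"sz":-90}, {"sx":30, "sy":-30, "sz":-90, "az":-0.1}, {"sx":60, "sy":-60, "sz":-90, "az":-0.2}, {"sx":90, "sy":-90, "sz":-90, "az":-0.3}, {"sx":115, "sy":-118, "sz":-90, "az":-0.4}, {"sx":145, "sy":-150, "sz":-90, "az":-0.41}, {"sx":165, "sy":-170, "sz":-90, "az":-0.41}, {"sx":179, "sy":-184, "sz":-90, "az":-0.41}, {"sx":179, "sy":-184, "sz":-90, "az":-0.41}, {"sx":179, "sy":-184, "sz":-90, "az":-0.41}]' | python3 inch.py; python3 -c "
from h import *
s=ctrl.get_state();print(s['ee_pos'],toolrot().as_matrix().round(3),s['grip_width']);snap('wrist','w2.png')"
```

```text
t: 5.13
ee_pos: [485.8, 11.1, 141.0]
eef_rot: [-0.0, 0.721, 0.693, -0.0]
force: [-0.3, -0.3, -3.4]
grip_width: 49.7
gripper_force: 25.0
[485.78477475  11.12619929 141.03866387] [[ 0.039  0.999 -0.001]
 [ 0.999 -0.039  0.   ]
 [ 0.    -0.001 -1.   ]] 49.70436591259399
```

View pics/w2.png

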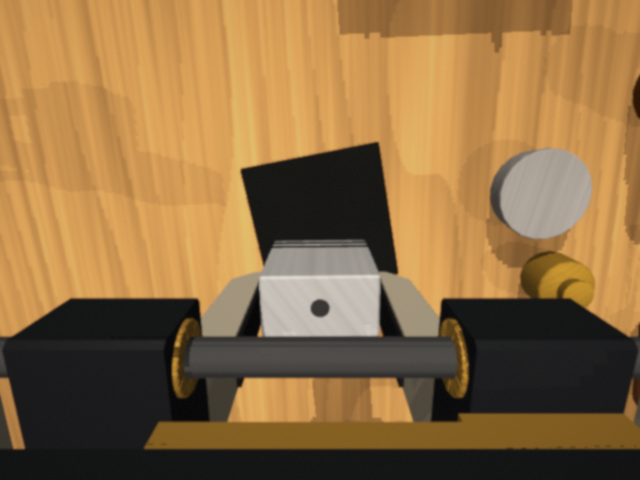

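The plunger is held square, its top dot at (320,308). The mat lies beneath it, black at (242–398,142–270).

```bash
echo '[{"sz":35}, {"sz":65}, {"sz":85}, {"sz":93}, {"sz":95}, {"sz":96}, {"sz":97}, {"sz":97}, {"sz":97}]' | python3 inch.py
```

```text
t: 5.93
ee_pos: [486.8, 10.0, 45.0]
eef_rot: [0.001, 0.722, 0.692, 0.001]
force: [0.2, -0.1, -1.9]
grip_width: 49.9
gripper_force: 25.0
```

```bash
echo '[{"sz":1}, {"sz":1}, {"sz":1}]' | python3 inch.py; echo '[{}, {}, {}, {}, {}, {}]' | python3 inch.py 80
```

```text
t: 6.18
ee_pos: [486.9, 10.1, 44.1]
eef_rot: [0.001, 0.722, 0.692, 0.001]
force: [-1.4, -0.2, 5.9]
grip_width: 49.7
gripper_force: 25.0
t: 6.68
ee_pos: [486.2, 10.0, 43.1]
eef_rot: [0.0, 0.722, 0.692, -0.0]
force: [0.1, -0.2, -0.1]
grip_width: 79.1
gripper_force: 0.0
```

```bash
echo '[{"sz":-40}, {"sz":-80}, {"sz":-120}, {"sz":-160}, {"sx":30, "sy":10, "sz":-195, "az":-0.12}, {"sx":60, "sy":20, "sz":-195, "az":-0.24}, {"sx":90, "sy":30, "sz":-195, "az":-0.36}, {"sx":120, "sy":40, "sz":-195, "az":-0.48}, {"sx":150, "sy":50, "sz":-195, "az":-0.6}, {"sx":180, "sy":60, "sz":-195, "az":-0.72}, {"sx":210, "sy":70, "sz":-195, "az":-0.84}, {"sx":240, "sy":75, "sz":-195, "az":-0.96}, {"sx":265, "sy":79, "sz":-195, "az":-1.08}, {"sx":289, "sy":79, "sz":-195, "az":-1.2}, {"sx":289, "sy":79, "sz":-195, "az":-1.32}, {"sx":289, "sy":79, "sz":-195, "az":-1.44}, {"sx":289, "sy":79, "sz":-195, "az":-1.57}, {"sx":289, "sy":79, "sz":-195, "az":-1.57}, {"sx":289, "sy":79, "sz":-195, "az":-1.57}, {"sx":289, "sy":79, "sz":-195, "az":-1.57}]' | python3 inch.py; python3 -c "
from h import *
im=snap('wrist','w3.png');s=ctrl.get_state();print(s['ee_pos'],toolrot().as_matrix().round(3))
K,Rm,t,m=cam('wrist');np.savez('w3.npz',K=K,R=Rm,t=t)
a=cv2.imread('pics/w3.png')[60:360,120:520];cv2.imwrite('pics/w3c.png',cv2.resize(a,(800,600),interpolation=cv2.INTER_CUBIC))"
```

```text
t: 8.35
ee_pos: [577.3, 295.1, 238.0]
eef_rot: [-0.0, 0.024, 1.0, -0.0]
force: [-0.2, -0.1, -0.3]
grip_width: 80.1
gripper_force: 0.0
[577.26190463 295.1742807  238.09120176] [[-0.999  0.046 -0.   ]
 [ 0.046  0.999 -0.   ]
 [ 0.    -0.    -1.   ]]
```

View pics/w3c.png

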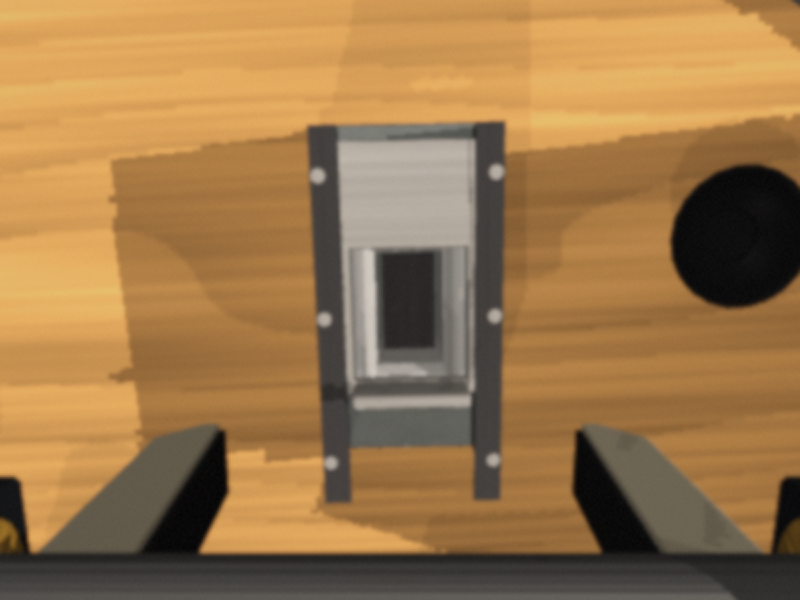

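The rivets on the two guide bars are at crop pixels (317,176), (324,319), (331,463) and (496,172), (494,316), (493,460). The bore's dark floor spans about (377–438, 250–347) and the keeper window (345–470, 247–385), so the keeper is open.

```bash
python3 - <<'E'
from h import *
d=np.load('w3.npz');c=(d['K'],d['R'],d['t'],0)
g=cv2.cvtColor(cv2.imread('pics/w3.png'),cv2.COLOR_BGR2GRAY)
cr=np.array([[317,176],[324,319],[331,463],[496,172],[494,316],[493,460]])/2+[120,60]
uv=[]
for x,y in cr:
    x0,y0=int(x)-6,int(y)-6;w=np.clip(g[y0:y0+13,x0:x0+13].astype(float)-90,0,None)
    yy,xx=np.mgrid[:13,:13];uv.append([x0+(w*xx).sum()/w.sum(),y0+(w*yy).sum()/w.sum()])
P=ray('wrist',uv,80.5,c);print(P.round(1),P.mean(0))
v=(P[0]-P[2]+P[3]-P[5]);yaw=np.degrees(np.arctan2(-v[1],-v[0]));print('yaw',yaw, 'width',np.linalg.norm(P[1]-P[4]))
a=np.radians(yaw);X=np.array([np.cos(a),np.sin(a),0]);Y=np.array([-X[1],X[0],0]);o=P.mean(0)
# profile along centre column (x of press) and row
for off in (-8,0,8):
    u,vv=proj('wrist',[o*[1,1,0]+[0,0,72]+Y*off],c)[0].round().astype(int)
    print('col',u,g[130:270,u].tolist())
u,vv=proj('wrist',[o*[1,1,0]+[0,0,72]],c)[0];print(u,vv)
r=int(vv);print('row',r,list(zip(range(280,365),g[r,280:365].tolist())))
for x in (-30,-26.2,26.2,28):
  print(x,[proj('wrist',[o*[1,1,0]+[0,0,z]+X*x],c)[0].round(1).tolist() for z in (42,66,72,78)])
for y in (-25,-15.2,15.2,25):
  print(y,[proj('wrist',[o*[1,1,0]+[0,0,z]+Y*y],c)[0].round(1).tolist() for z in (42,66,72,78)])
E
```

```text
[[515.4 262.9  80.5]
 [575.2 261.8  80.5]
 [641.4 259.   80.5]
 [517.1 337.8  80.5]
 [577.  336.8  80.5]
 [643.1 335.7  80.5]] [578.22693785 299.02316199  80.5       ]
yaw -1.361413494909239 width 75.02118792686483
col 315 [133, 160, 171, 174, 175, 178, 180, 181, 181, 181, 178, 175, 173, 173, 176, 178, 177, 176, 172, 170, 170, 171, 173, 174, 173, 172, 169, 169, 171, 173, 174, 174, 174, 175, 176, 175, 177, 177, 176, 173, 173, 171, 171, 170, 169, 171, 172, 170, 167, 168, 168, 169, 163, 142, 115, 97, 75, 52, 40, 40, 39, 39, 40, 39, 41, 39, 40, 40, 40, 38, 41, 38, 39, 38, 39, 38, 40, 40, 40, 40, 39, 41, 39, 41, 42, 42, 40, 41, 40, 40, 39, 40, 39, 39, 40, 40, 39, 39, 41, 40, 40, 40, 42, 51, 70, 86, 92, 93, 92, 93, 103, 129, 150, 163, 165, 164, 159, 142, 120, 102, 96, 84, 77, 75, 78, 78, 87, 104, 131, 155, 165, 167, 162, 143, 118, 101, 95, 94, 95, 94]
col 324 [140, 163, 171, 174, 177, 178, 180, 181, 181, 179, 177, 174, 172, 173, 175, 177, 178, 174, 171, 170, 171, 172, 172, 174, 173, 171, 169, 171, 173, 175, 175, 174, 174, 175, 175, 175, 175, 176, 174, 173, 173, 172, 171, 169, 170, 172, 171
[... 1921 characters left out ...]
, 115), (353, 103), (354, 119), (355, 138), (356, 129), (357, 97), (358, 71), (359, 63), (360, 65), (361, 64), (362, 70), (363, 95), (364, 134)]
-30 [[323.1, 180.5], [323.3, 183.6], [323.4, 184.4], [323.4, 185.3]]
-26.2 [[323.2, 184.5], [323.4, 187.9], [323.4, 188.9], [323.5, 189.8]]
26.2 [[324.1, 238.6], [324.4, 245.5], [324.5, 247.4], [324.6, 249.3]]
28 [[324.2, 240.4], [324.4, 247.4], [324.5, 249.3], [324.6, 251.2]]
-25 [[297.4, 212.6], [295.9, 217.8], [295.5, 219.2], [295.1, 220.7]]
-15.2 [[307.7, 212.4], [306.9, 217.6], [306.6, 219.0], [306.4, 220.5]]
15.2 [[339.6, 211.8], [340.9, 216.9], [341.3, 218.3], [341.7, 219.8]]
25 [[349.9, 211.5], [351.9, 216.7], [352.5, 218.1], [353.1, 219.6]]
```

```bash
python3 - <<'E'
from h import *
d=np.load('w3.npz');c=(d['K'],d['R'],d['t'],0)
g=cv2.cvtColor(cv2.imread('pics/w3.png'),cv2.COLOR_BGR2GRAY)
print('base lo',g[270:295,324].tolist(),'base hi',g[112:134,324].tolist())
print('bars hi',g[112:134,282].tolist(),g[112:134,364].tolist(),'lo',g[300:318,289].tolist(),g[300:318,363].tolist())
for o in (575.5,576.5):
  X=np.array([.9997,-.0238,0])
  for x,z in ((-85,10),(85,10),(-85,80),(85,80),(26.2,60),(26.2,66)): print(o,x,z,proj('wrist',np.array([o,299.1,z])+X*x,c).round(1))
print(ray('wrist',[[324,241.3]],62,c),ray('wrist',[[324,257.5],[324,263.5]],101,c))
E
```

```text
base lo [96, 96, 97, 94, 92, 92, 92, 94, 94, 94, 94, 96, 103, 116, 125, 128, 128, 130, 131, 130, 127, 125, 123, 121, 120] base hi [172, 174, 173, 175, 175, 176, 176, 175, 169, 153, 131, 122, 123, 121, 110, 97, 93, 112, 140, 163, 171, 174]
bars hi [178, 176, 170, 167, 166, 168, 169, 170, 166, 149, 115, 81, 66, 64, 65, 66, 64, 65, 65, 65, 64, 65] [169, 173, 178, 178, 178, 179, 176, 167, 137, 96, 68, 64, 62, 63, 63, 62, 64, 63, 63, 63, 64, 64] lo [67, 69, 66, 67, 67, 67, 67, 68, 68, 70, 78, 96, 114, 121, 125, 127, 124, 122] [67, 65, 66, 65, 66, 66, 68, 67, 71, 85, 105, 121, 127, 126, 126, 121, 117, 112]
575.5 -85 10 [[321.8 117.3]]
575.5 85 10 [[324.7 280.8]]
575.5 -85 80 [[322.2 113.4]]
575.5 85 80 [[325.6 308.9]]
575.5 26.2 60 [[324.3 240.8]]
575.5 26.2 66 [[324.4 242.6]]
576.5 -85 10 [[321.8 118.4]]
576.5 85 10 [[324.7 281.7]]
576.5 -85 80 [[322.2 114.8]]
576.5 85 80 [[325.7 309.9]]
576.5 26.2 60 [[324.3 241.9]]
576.5 26.2 66 [[324.4 243.7]]
[[601.55947681 298.19280943  62.        ]] [[604.54937132 297.6654931  101.        ]
 [609.73570317 297.45233886 101.        ]]
```

```bash
echo '[{"sx":78, "sy":-289}, {"sx":78, "sy":-289}, {"sx":78, "sy":-289}, {"sx":78, "sy":-289}, {"sx":78, "sy":-289}, {"sx":78, "sy":-289}, {"sx":78, "sy":-289}, {"sx":78, "sy":-289}, {"sx":78, "sy":-289, "sz":40}, {"sx":78, "sy":-289, "sz":80}, {"sx":78, "sy":-289, "sz":80}, {"sx":78, "sy":-289, "sz":80}]' | python3 inch.py 70; python3 - <<'E'
from h import *
c=cam('wrist');im=snap('wrist','w4.png')
hsv=cv2.cvtColor(im,cv2.COLOR_RGB2HSV)
T=toolrot();s=ctrl.get_state();p=s['ee_pos'];print(p)
u,v=proj('wrist',p+T.apply([0,0,p[2]-63]),c)[0].astype(int);print(u,v)
m=((hsv[...,1]<60)&(hsv[...,2]>120)).astype(np.uint8);m[:v-80]=0;m[v+70:]=0;m[:,:u-60]=0;m[:,u+60:]=0
cs,_=cv2.findContours(m,cv2.RETR_EXTERNAL,cv2.CHAIN_APPROX_NONE)
k=max(cs,key=cv2.contourArea)
b=cv2.boxPoints(cv2.minAreaRect(k));P=ray('wrist',b,63,c);print(b.round(1).tolist(),P.mean(0).round(1),'in tool\n',T.inv().apply(P-p).round(1),T.inv().apply(P-p).mean(0))
cv2.imwrite('pics/w4c.png',im[160:460,120:520,::-1])
E
```

```text
t: 9.4
ee_pos: [485.9, 10.0, 157.3]
eef_rot: [-0.002, 0.022, 1.0, -0.0]
force: [0.9, -0.1, 0.9]
grip_width: 69.9
gripper_force: 0.0
[487.1089648   10.17775259 158.74275776]
319 241
[[301.0, 204.0], [341.0, 204.0], [341.0, 272.0], [301.0, 272.0]] [485.3  11.   63. ] in tool
 [[ 26.2 -12.9  95.8]
 [ 26.2  14.3  95.8]
 [-22.7  15.1  95.7]
 [-22.8 -13.4  95.7]] [ 1.7313554   0.78319354 95.74460166]
```

View pics/w4c.png

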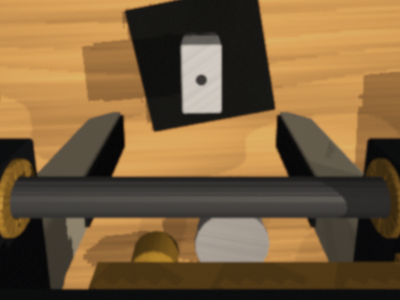

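The plunger stands upright on the mat, its top at crop pixels (182–222, 44–113), centred between the open fingers.

```bash
echo '[{"sx":1.7, "sy":0.8, "sz":30}, {"sx":1.7, "sy":0.8, "sz":60}, {"sx":1.7, "sy":0.8, "sz":80}, {"sx":1.7, "sy":0.8, "sz":89}, {"sx":1.7, "sy":0.8, "sz":89}, {"sx":1.7, "sy":0.8, "sz":89}]' | python3 inch.py; echo '[{}, {}, {}, {}, {}, {}, {}, {}]' | python3 inch.py 20 30
```

```text
t: 9.95
ee_pos: [486.2, 11.1, 70.5]
eef_rot: [0.001, 0.021, 1.0, 0.0]
force: [-0.2, -0.2, 0.0]
grip_width: 70.4
gripper_force: 0.0
t: 10.62
ee_pos: [485.3, 10.9, 69.1]
eef_rot: [0.0, 0.021, 1.0, -0.0]
force: [0.2, 0.7, 0.4]
grip_width: 22.0
gripper_force: 0.0
```

```bash
python3 - <<'E'
from h import *
im=snap('wrist','w5.png');b=snap('scene','s5.png');t=snap('top','t5.png')
s=ctrl.get_state();print(s['ee_pos'],s['grip_width'],s['gripper_force'])
a=np.hstack([cv2.resize(im[160:460,120:520],(400,300)),cv2.resize(b[160:260,250:383],(400,300),interpolation=cv2.INTER_CUBIC)])
cv2.imwrite('pics/c5.png',a[:,:,::-1])
E
```

```text
[485.30455666  10.85949084  69.08075452] 20.165394245165988 0.0
```

View pics/c5.png

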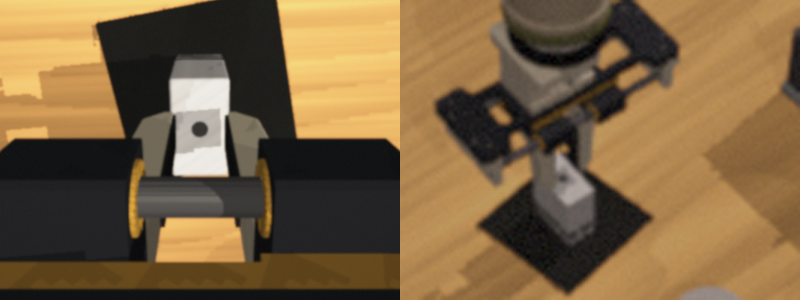

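The plunger still stands untouched between the fingers. The opening reads 20 mm with no force, although the plunger is 28 mm wide. I'll close gently to see where the fingers stall.

```bash
echo '[{}, {}, {}, {}]' | python3 inch.py 10 8; python3 - <<'E'
from h import *
b=cams.get_image('wrist')
# finger gap in the previous picture: print row profile near tips
g=cv2.cvtColor(b,cv2.COLOR_RGB2GRAY)
for r in (275,290,305,320): print(r,g[r,270:370:2].tolist())
p=ctrl.get_state()['ee_pos'];T=toolrot()
for z in (0,6,15,25): print(z,proj('wrist',p+T.apply([[7.5,-14,z],[7.5,14,z]])).round(0).tolist())
E
```

```text
t: 11.1
ee_pos: [485.3, 10.9, 69.1]
eef_rot: [-0.0, 0.021, 1.0, -0.0]
force: [-0.8, 0.2, 0.3]
grip_width: 9.9
gripper_force: 0.0
275 [21, 22, 23, 22, 22, 26, 32, 50, 67, 84, 105, 111, 109, 108, 109, 111, 117, 117, 95, 104, 161, 170, 172, 183, 185, 187, 187, 191, 225, 236, 227, 148, 113, 117, 121, 121, 119, 121, 124, 124, 108, 89, 72, 50, 38, 32, 31, 31, 31, 29]
290 [46, 93, 108, 107, 107, 108, 107, 107, 109, 107, 108, 109, 108, 108, 108, 107, 103, 64, 19, 72, 145, 86, 55, 53, 52, 53, 54, 55, 81, 203, 219, 83, 21, 84, 118, 120, 120, 119, 121, 120, 120, 120, 119, 120, 120, 120, 120, 117, 124, 128]
305 [20, 17, 18, 20, 20, 20, 19, 18, 18, 26, 80, 106, 108, 109, 107, 107, 75, 22, 14, 63, 160, 179, 181, 182, 185, 216, 232, 236, 237, 237, 206, 67, 17, 28, 85, 107, 108, 109, 108, 107, 67, 21, 20, 19, 19, 19, 19, 18, 19, 21]
320 [20, 19, 20, 19, 20, 19, 21, 24, 57, 83, 92, 102, 106, 109, 107, 88, 32, 15, 29, 164, 232, 234, 234, 235, 235, 236, 236, 237, 236, 236, 229, 135, 23, 13, 42, 97, 107, 108, 105, 88, 69, 66, 39, 20, 18, 20, 20, 19, 20, 17]
0 [[289.0, 278.0], [350.0, 278.0]]
6 [[290.0, 273.0], [349.0, 273.0]]
15 [[291.0, 267.0], [348.0, 267.0]]
25 [[292.0, 260.0], [346.0, 260.0]]
```

```bash
python3 - <<'E'
from h import *
def cp(P): return ((proj('scene',P)-[250,160])*3+[400,0]).round(0).tolist()
print('plunger top',cp([[510,-3,63],[510,25,63],[460,25,63],[460,-3,63]]))
print('plunger foot',cp([[510,-3,3],[510,25,3],[460,-3,3]]))
for z in (44,55,63): print('near finger tip',z,cp([[493,1,z],[493,-16.6,z],[478,-16.6,z]]),'far',cp([[493,21,z],[493,38,z]]))
im=cv2.imread('pics/s5.png')
g=cv2.cvtColor(im,cv2.COLOR_BGR2GRAY)
print(g[205:240,292:318:2])
E
```

```text
plunger top [[566.0, 203.0], [592.0, 186.0], [555.0, 149.0], [529.0, 166.0]]
plunger foot [[567.0, 245.0], [592.0, 228.0], [531.0, 208.0]]
near finger tip 44 [[557.0, 201.0], [541.0, 212.0], [530.0, 201.0]] far [[576.0, 189.0], [591.0, 179.0]]
near finger tip 55 [[557.0, 194.0], [540.0, 204.0], [529.0, 193.0]] far [[576.0, 182.0], [591.0, 171.0]]
near finger tip 63 [[557.0, 188.0], [540.0, 199.0], [529.0, 187.0]] far [[575.0, 176.0], [591.0, 166.0]]
[[ 50  58  53  38  35  30  16  15  31  90  92 137 154]
 [ 72  55  66  32  22  13  16  12  28  87  95 142 156]
 [ 83  62  68  33  20  19  44  13  22  94  92 143 154]
 [ 75  56  61  39  15  44  90  25  31  89  97 145 149]
 [ 65  56  71  34  23  89 123  46  32  86  95 146 145]
 [ 62  66  76  30  47 130 108  43  27  89  96 137 141]
 [ 87  79  88  54  68 146  83  21  32  90  97 138 143]
 [121  83  95  84  90 156 118  23  26  90  98 141 147]
 [137  85  91  94  93 159 151  57  27  90 103 141 149]
 [140  86  88  92  94 159 157 103  31  88 111 148 150]
 [143  90  85  93  96 156 147 138  51  88 119 151 147]
 [145  92  83  95  93 143 131 154  98  75
[... 579 characters left out ...]
89  90  87 129 156 119  97  95  67  31]
 [ 31  33  66  87  87  86 102 122  96  94  95  68  33]
 [ 28  35  58  81  89  88  88  98  92  93  94  68  26]
 [ 30  31  52  66  86  86  87  94  96  92  96  68  28]
 [ 27  32  45  58  82  89  86  93  94  95  94  69  25]
 [ 23  20  29  53  63  88  90  97  94  95  91  62  23]
 [ 24  24  25  51  57  76  87  94  93  94  86  59  30]
 [ 14  28  23  31  56  60  87  94  92  86  67  53  29]
 [ 17  19   8  23  54  61  83  95  93  69  56  52  25]
 [ 13  20  16  15  34  67  70  91  83  60  65  52  26]
 [ 24  16  13  14  25  61  54  74  65  70  69  39  29]
 [ 27  24  26  16  22  36  59  54  62  73  39  29  25]
 [ 26  23  14  23  19  22  54  59  66  61  27  28  29]]
```

```bash
for i in 1 2; do echo '[{"sz":1}, {"sz":1}, {"sz":1}]' | python3 inch.py 0 | grep -E 'ee_pos|force|width'; done
```

```text
ee_pos: [485.3, 10.9, 68.1]
force: [-0.4, -0.6, -0.3]
grip_width: 0.9
gripper_force: 0.0
ee_pos: [485.3, 10.9, 67.1]
force: [-0.2, 0.3, -0.7]
grip_width: 0.5
gripper_force: 0.0
```

```bash
for i in 1 2 3 4; do echo '[{"sz":1}, {"sz":2}, {"sz":2}]' | python3 inch.py | grep -E 'ee_pos|^force'; done
```

```text
ee_pos: [485.3, 10.9, 65.0]
force: [-0.1, 0.2, -0.2]
ee_pos: [485.4, 10.9, 63.8]
force: [-1.9, -0.5, 11.7]
ee_pos: [485.5, 10.9, 63.6]
force: [-6.5, 0.3, 44.2]
ee_pos: [485.6, 10.9, 63.4]
force: [-12.9, 0.2, 77.1]
```

The fingers touched the plunger's top at TCP z ≈ 64, so the real fingertips are only about 1 mm ahead of the reported TCP. I'll use that offset, go lower and grip.

```bash
echo '[{"sz":-8}, {"sz":-20}, {"sz":-20}, {"sz":-20}, {"sz":-20}, {"sz":-20}, {"sz":-20}]' | python3 inch.py 60 30; python3 - <<'E'
from h import *
c=cam('wrist');im=snap('wrist','w6.png')
hsv=cv2.cvtColor(im,cv2.COLOR_RGB2HSV)
T=toolrot();s=ctrl.get_state();p=s['ee_pos'];print(p,s['grip_width'])
u,v=proj('wrist',p+T.apply([0,0,p[2]-63]),c)[0].astype(int);print(u,v)
m=((hsv[...,1]<60)&(hsv[...,2]>140)).astype(np.uint8);m[:v-80]=0;m[v+45:]=0;m[:,:u-40]=0;m[:,u+40:]=0
cs,_=cv2.findContours(m,cv2.RETR_EXTERNAL,cv2.CHAIN_APPROX_NONE)
k=max(cs,key=cv2.contourArea)
b=cv2.boxPoints(cv2.minAreaRect(k));P=ray('wrist',b,63,c);print(b.round(1).tolist(),P.mean(0).round(1),'in tool\n',T.inv().apply(P-p).round(1))
E
```

```text
t: 13.23
ee_pos: [485.0, 10.9, 78.4]
eef_rot: [-0.001, 0.021, 1.0, -0.0]
force: [-0.4, 0.5, 0.2]
grip_width: 42.5
gripper_force: 0.0
[485.03232967  10.83684424  78.49173387] 46.56811780614133
319 280
[[291.0, 233.0], [347.0, 233.0], [347.0, 324.0], [291.0, 324.0]] [484.6  10.7  63. ] in tool
 [[ 24.5 -13.7  15.5]
 [ 24.5  13.3  15.5]
 [-23.7  14.3  15.5]
 [-23.8 -14.5  15.5]]
```

```bash
echo '[{}, {}, {"sz":15}, {"sz":28}, {"sz":32.5}, {"sz":32.5}, {"sz":32.5}]' | python3 inch.py 60; echo '[{}, {}, {}, {}, {}, {}, {}, {}]' | python3 inch.py 20 30
```

```text
t: 13.87
ee_pos: [485.2, 10.8, 46.6]
eef_rot: [-0.0, 0.021, 1.0, -0.0]
force: [0.0, 0.5, -0.2]
grip_width: 60.0
gripper_force: 0.0
t: 14.53
ee_pos: [485.5, 10.9, 46.8]
eef_rot: [0.0, 0.021, 1.0, 0.0]
force: [-1.0, -1.2, 4.2]
grip_width: 27.8
gripper_force: 30.0
```

```bash
echo '[{"sz":-35}, {"sz":-70}, {"sz":-105}, {"sz":-130}, {"sx":-9, "sy":35, "sz":-130, "az":-0.017}, {"sx":-18, "sy":70, "sz":-130, "az":-0.017}, {"sx":-27, "sy":105, "sz":-130, "az":-0.017}, {"sx":-36, "sy":140, "sz":-130, "az":-0.017}, {"sx":-45, "sy":175, "sz":-130, "az":-0.017}, {"sx":-54, "sy":210, "sz":-130, "az":-0.017}, {"sx":-63, "sy":245, "sz":-130, "az":-0.017}, {"sx":-72, "sy":275, "sz":-130, "az":-0.017}, {"sx":-79, "sy":292, "sz":-130, "az":-0.017}, {"sx":-79, "sy":292, "sz":-130, "az":-0.017}, {"sx":-79, "sy":292, "sz":-130, "az":-0.017}, {"sx":-79, "sy":292, "sz":-130, "az":-0.017}]' | python3 inch.py; python3 - <<'E'
from h import *
im=snap('wrist','w7.png');s=ctrl.get_state();print(s['ee_pos'],s['grip_width'],toolrot().as_matrix().round(4))
K,Rm,t,m=cam('wrist');np.savez('w7.npz',K=K,R=Rm,t=t)
P=np.array([576.2,299.2,0]);X=np.array([.9997,-.0244,0]);Y=np.array([.0244,.9997,0])
print(proj('wrist',[P+Y*36.5+[0,0,80.5],P-Y*36.5+[0,0,80.5],P-60*X+Y*36.5+[0,0,80.5],P-60*X-Y*36.5+[0,0,80.5]]).round(1))
cv2.imwrite('pics/w7c.png',cv2.resize(im[100:400,120:520,::-1],(800,600),interpolation=cv2.INTER_CUBIC))
E
```

```text
t: 15.87
ee_pos: [576.1, 298.0, 175.9]
eef_rot: [-0.001, 0.013, 1.0, -0.001]
force: [0.1, -0.3, -3.6]
grip_width: 27.5
gripper_force: 30.0
[576.25420963 297.59305203 176.15331709] 27.88811913058432 [[-0.9996  0.027  -0.0011]
 [ 0.027   0.9996 -0.0014]
 [ 0.0011 -0.0015 -1.    ]]
[[374.1 238.7]
 [269.8 238.7]
 [377.3 151. ]
 [266.8 151. ]]
```

View pics/w7c.png

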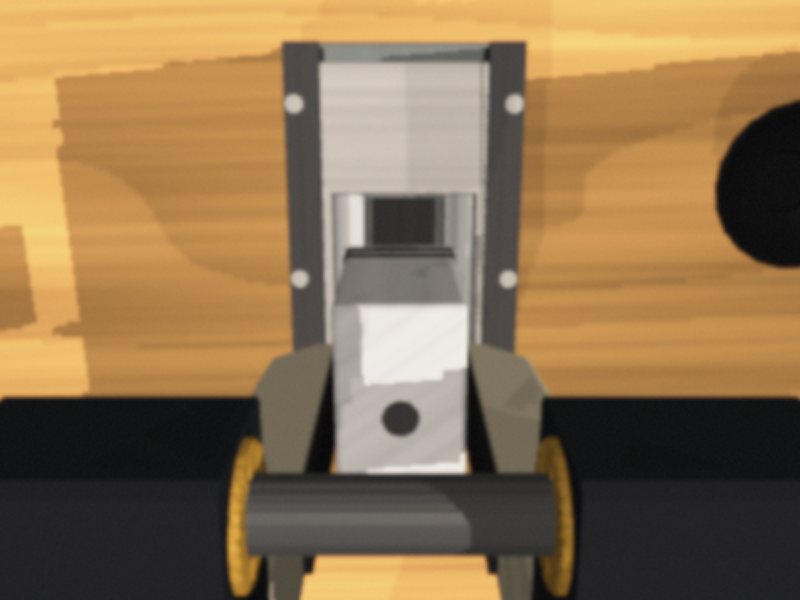

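The press rivets at crop (300,279) and (508,279) match the predicted positions, so the press pose holds. The held plunger hangs square above the bore, about 1.7 mm too far towards −y.

```bash
echo '[{"sx":-0.3, "sy":1.7, "sz":20}, {"sx":-0.3, "sy":1.7, "sz":40}, {"sx":-0.3, "sy":1.7, "sz":52}, {"sx":-0.3, "sy":1.7, "sz":52}, {"sx":-0.3, "sy":1.7, "sz":52}]' | python3 inch.py; python3 -c "
from h import *
s=ctrl.get_state();print(s['ee_pos'])"
```

```text
t: 16.33
ee_pos: [576.9, 299.9, 124.4]
eef_rot: [-0.001, 0.013, 1.0, -0.001]
force: [0.1, -0.1, -1.8]
grip_width: 28.1
gripper_force: 30.0
[576.88478525 299.91466519 124.3963076 ]
```

```bash
echo '[{"sz":4}, {"sz":8}, {"sz":12}, {"sz":14}, {"sz":14}]' | python3 inch.py; echo '[{"sz":3}, {"sz":6}, {"sz":8}, {"sz":8}]' | python3 inch.py
```

```text
t: 16.75
ee_pos: [576.9, 300.9, 110.3]
eef_rot: [-0.0, 0.013, 1.0, -0.0]
force: [0.1, -0.3, -2.2]
grip_width: 27.8
gripper_force: 30.0
t: 17.08
ee_pos: [577.7, 300.4, 105.0]
eef_rot: [0.001, 0.013, 1.0, 0.0]
force: [-6.4, -5.2, 20.1]
grip_width: 28.0
gripper_force: 30.0
```

```bash
echo '[{"sx":1.2, "sy":-1, "sz":-3}, {"sx":1.2, "sy":-1, "sz":-3}, {"sx":1.2, "sy":-1}, {"sx":1.2, "sy":-1}, {"sx":1.2, "sy":-1}]' | python3 inch.py
```

```text
t: 17.5
ee_pos: [575.8, 299.4, 102.1]
eef_rot: [-0.0, 0.013, 1.0, -0.0]
force: [0.5, -0.7, -2.0]
grip_width: 27.8
gripper_force: 29.9
```

```bash
echo '[{"sz":4}, {"sz":8}, {"sz":11}, {"sz":11}]' | python3 inch.py; echo '[{"sz":2}, {"sz":4}, {"sz":4}]' | python3 inch.py
```

```text
t: 17.83
ee_pos: [575.4, 299.5, 90.3]
eef_rot: [-0.001, 0.013, 1.0, -0.001]
force: [0.7, -2.5, -4.0]
grip_width: 28.1
gripper_force: 29.8
t: 18.08
ee_pos: [575.8, 299.6, 87.2]
eef_rot: [-0.0, 0.013, 1.0, -0.0]
force: [1.0, -3.0, -3.9]
grip_width: 27.7
gripper_force: 29.8
```

```bash
echo '[{"sy":-0.3, "sz":1}, {"sy":-0.3, "sz":1.5}, {"sy":-0.3, "sz":1.5}]' | python3 inch.py; echo '[{}, {}, {}, {}, {}]' | python3 inch.py 44;echo '[{"sz":-20}, {"sz":-50}, {"sz":-80}, {"sz":-80}, {"sz":-80}]' | python3 inch.py 44;  python3 - <<'E'
from h import *
im=snap('wrist','w8.png');s=ctrl.get_state();p=s['ee_pos'];c=cam('wrist');print(p)
b=im[150:420,170:470];g=cv2.cvtColor(im,cv2.COLOR_RGB2HSV)
# dot on the plunger's top
gg=cv2.cvtColor(im,cv2.COLOR_RGB2GRAY)
u,v=proj('wrist',[576.2,299.2,102],c)[0];print('expected dot',u,v)
m=(gg<95).astype(np.uint8);n,l,st,ce=cv2.connectedComponentsWithStats(m)
for i in range(1,n):
    if 40<st[i,4]<500 and abs(ce[i][0]-u)<40 and abs(ce[i][1]-v)<40: print(st[i],ce[i],ray('wrist',ce[i],102,c))
E
```

```text
t: 18.33
ee_pos: [575.9, 299.5, 86.1]
eef_rot: [0.0, 0.013, 1.0, -0.0]
force: [0.6, -3.7, -1.7]
grip_width: 27.4
gripper_force: 29.8
t: 18.75
ee_pos: [576.0, 300.2, 86.4]
eef_rot: [0.0, 0.013, 1.0, 0.0]
force: [-0.2, 0.3, 0.4]
grip_width: 43.9
gripper_force: 0.0
t: 19.17
ee_pos: [576.8, 300.3, 168.1]
eef_rot: [0.002, 0.013, 1.0, 0.001]
force: [0.4, -0.6, -0.7]
grip_width: 43.7
gripper_force: 0.0
[575.95667133 299.91410356 166.62135389]
expected dot 318.1746069888949 252.01073208622716
[315 246   9   9  69] [319. 250.] [[574.90691663 299.74386159 102.        ]]
[338 281  14   8  76] [346.01315789 284.97368421] [[598.53134909 316.38012994 102.        ]]
```

```bash
echo '[{"sz":15}, {"sz":30}, {"sz":45}, {"sz":52}, {"sz":55}, {"sz":55}]' | python3 inch.py 0 10; echo '[{"sz":3}, {"sz":6}, {"sz":9}, {"sz":12}, {"sz":15}, {"sz":15}]' | python3 inch.py
```

```text
t: 19.72
ee_pos: [575.2, 299.4, 109.8]
eef_rot: [-0.001, 0.013, 1.0, -0.001]
force: [-0.1, 0.4, 0.0]
grip_width: 8.9
gripper_force: 0.0
t: 20.22
ee_pos: [576.2, 299.8, 96.0]
eef_rot: [0.0, 0.013, 1.0, 0.0]
force: [0.5, -0.9, 3.1]
grip_width: 0.3
gripper_force: 1.6
```

```bash
echo '[{"sz":4}, {"sz":8}, {"sz":12}, {"sz":16}, {"sz":20}, {"sz":22}, {"sz":22}]' | python3 inch.py; echo '[{"sz":1}, {"sz":2}, {"sz":2}]' | python3 inch.py
```

```text
t: 20.8
ee_pos: [576.2, 299.9, 74.0]
eef_rot: [0.0, 0.013, 1.0, 0.0]
force: [-1.6, -0.2, 8.3]
grip_width: 0.6
gripper_force: 4.1
t: 21.05
ee_pos: [576.2, 299.9, 72.3]
eef_rot: [0.0, 0.013, 1.0, 0.0]
force: [-0.2, -0.9, 8.8]
grip_width: 0.6
gripper_force: 4.3
```

```bash
echo '[{"sz":1}, {"sz":1}, {"sx":-4, "sz":1}, {"sx":-8, "sz":1}, {"sx":-12, "sz":1}, {"sx":-16, "sz":1}, {"sx":-16, "sz":1}]' | python3 inch.py; echo '[{"sx":-3}, {"sx":-6}, {"sx":-9}, {"sx":-12}, {"sx":-12}]' | python3 inch.py
```

```text
t: 21.63
ee_pos: [590.0, 299.4, 71.0]
eef_rot: [-0.002, 0.013, 1.0, -0.0]
force: [-6.2, 0.3, 10.3]
grip_width: 0.9
gripper_force: 5.4
t: 22.05
ee_pos: [601.5, 299.1, 70.9]
eef_rot: [-0.002, 0.013, 1.0, -0.0]
force: [-6.7, -0.8, 10.7]
grip_width: 0.2
gripper_force: 5.5
```

```bash
echo '[{"sx":-4}, {"sx":-8}, {"sx":-12}, {"sx":-16}, {"sx":-20}, {"sx":-24}, {"sx":-28}, {"sx":-32}, {"sx":-34}, {"sx":-34}]' | python3 inch.py; echo '[{"sx":-2}, {"sx":-4}, {"sx":-5}, {"sx":-5}]' | python3 inch.py
```

```text
t: 22.88
ee_pos: [636.4, 298.2, 70.3]
eef_rot: [-0.002, 0.013, 1.0, -0.0]
force: [-3.4, 0.2, 3.3]
grip_width: 0.8
gripper_force: 2.0
t: 23.22
ee_pos: [639.9, 298.0, 70.2]
eef_rot: [-0.003, 0.013, 1.0, -0.001]
force: [-8.8, -0.2, 6.0]
grip_width: 0.3
gripper_force: 4.2
```

```bash
echo '[{"sx":-1}, {"sx":-2}, {"sx":-2}]' | python3 inch.py;  echo '[{"sx":3}, {"sx":6}, {"sx":6, "sz":-30}, {"sx":6, "sz":-70}, {"sx":6, "sz":-110}, {"sx":6, "sz":-110}, {"sx":6, "sz":-110}, {"sx":6, "sz":-110}]' | python3 inch.py; python3 - <<'E'
from h import *
im=snap('wrist','w9.png')
print(ctrl.get_state()['ee_pos'],proj('wrist',[576.2,299.2,72]))
cv2.imwrite('pics/w9c.png',cv2.resize(im[60:360,120:520,::-1],(800,600),interpolation=cv2.INTER_CUBIC))
E
```

```text
t: 23.47
ee_pos: [640.0, 298.0, 70.1]
eef_rot: [-0.004, 0.012, 1.0, -0.001]
force: [-13.9, -0.1, 8.9]
grip_width: 0.7
gripper_force: 7.2
t: 24.13
ee_pos: [638.8, 297.8, 180.8]
eef_rot: [0.0, 0.013, 1.0, -0.0]
force: [0.2, 0.4, -0.4]
grip_width: 0.6
gripper_force: 0.0
[638.36776519 297.63664016 179.90662976] [[319.74203876 147.23209159]]
```

View pics/w9c.png

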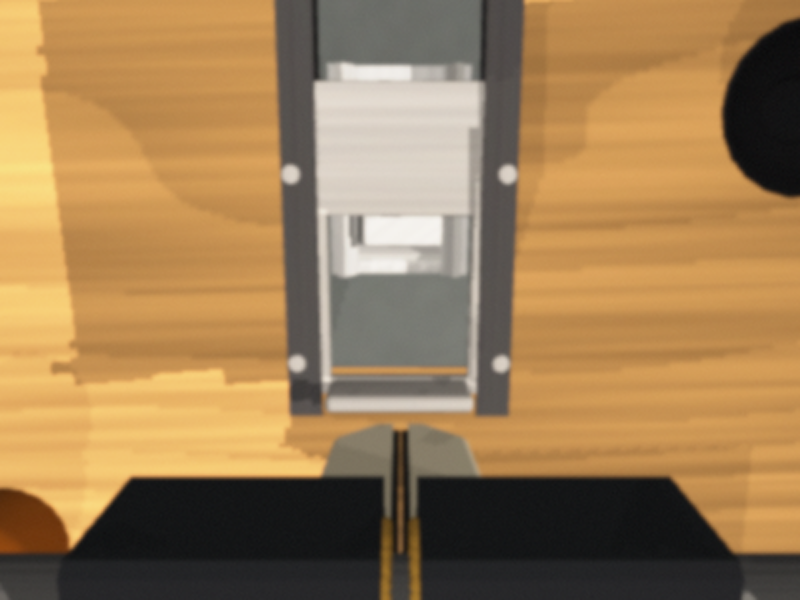

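The plate (crop rows 80–212) covers the plunger. Only the plunger's last 11 mm shows beyond it, at (363–442, 215–247), which fits the keeper at its stop. The gripper is clear of everything.

```bash
python3 -c "
from rig import ctrl, cams
print(ctrl.close_job())"
```

```text
the job is handed in; nothing more can be done
None
```

The plunger is pressed down in the bore and trapped under the keeper, which is across to its stop by force and by the last picture; the arm is clear and the job was handed in at about 24 s, with no verdict returned.

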